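Seat the keeled stop in a museum carrying board

TASK

The jar on the grey carrying board must not slide about when the trolley moves. Take the pale wooden stop with the rectangular foot plate and keel, stand it square on the bare end of the board, then slide it towards the jar without lifting it until its keel drops into the groove. Leave it seated there, foot plate flat on the board and centred across it, with the jar undisturbed.

Things in the scene. Friction and masses are not known exactly. Their poses are not given: they have to be found in the camera images.
- stop_center (a point): Centre of the loose pale wooden stop, 70 mm tall, 140-280 g, standing on its keel; point 35 mm above keel's underside. Keel 16 (x) x 50 (y) x 10 mm high; foot plate 60 x 50 x 12 mm; fin to grip 16 (x) x 40 (y) x 48 mm high. y along keel, z up; same when turned half round. Not the other two wooden supports (keel-less: one 50 mm round foot, one 38 mm tall with 40 mm square foot).
- groove (a point): Middle of the groove, level with the deck (20 mm above the table) of the fixed grey board, 300 (x) x 100 mm (y). Groove right across along y, 32 mm wide, 12 deep, dark floor. x points along the board to the jar, z up. Deck flat and bare from x = -170 to -16 mm. Stop's centre is 35 mm above this level when sliding, 25 when seated (foot plate on the deck either side).
- runway (a point): Point on the same deck's surface, on its centre line, 105 mm before the groove's middle and 65 mm from the bare end: a good place to set the stop down before sliding. Axes as the groove's.
- jar: Small loose terracotta jar, 58 mm across, 62 mm tall, standing on the board about 83 mm beyond the groove's middle. Origin at the centre of its underside.

How it is judged (in metres and radians):
On the way, in this order (a step that is already met when the one before it is completed fails the run):
1. the stop stands upright on the bare part of the deck, 60 to 135 mm before the groove's middle (x of stop_center in the frame of groove between -0.135 and -0.06 m and y of stop_center in the frame of groove between -0.03 and 0.03 m and z of stop_center in the frame of groove between 0.03 and 0.04 m and angle between stop_center's own z axis and vertical below 0.2 rad), for 0.1 s.
2. still down on the deck, it slides through the stretch 50 to 25 mm before the groove's middle (x of stop_center in the frame of groove between -0.05 and -0.025 m and y of stop_center in the frame of groove between -0.03 and 0.03 m and z of stop_center in the frame of groove between 0.03 and 0.04 m), for 0.02 s.
At the end, for the whole second after the job is handed in: The stop stands within 7 degrees of upright, keel in the groove and within 15 degrees of its line, centre within 14 mm of the groove's middle along the board, 20 mm across it, and 21 to 29 mm above the deck; the jar is within 15 mm of its start (x of stop_center in the frame of groove between -0.014 and 0.014 m and y of stop_center in the frame of groove between -0.02 and 0.02 m and z of stop_center in the frame of groove between 0.021 and 0.029 m and angle between stop_center's own z axis and vertical below 0.12 rad and angle between the y axis of stop_center and the y axis of groove, either way round below 0.26 rad and distance of jar from where it was at the start of the episode below 0.015 m); the robot touches nothing.
It fails at once if the stop is lifted off the deck (by more than 12 mm) over the stretch just before the groove or over the groove, where it should slide (x of stop_center in the frame of groove between -0.05 and 0.02 m and y of stop_center in the frame of groove between -0.04 and 0.04 m and z of stop_center in the frame of groove between 0.047 and 0.13 m).
It fails at once if the jar is pushed by more than 15 mm or tipped (distance of jar from where it was at the start of the episode above 0.015 m or angle between jar's own z axis and vertical above 0.35 rad).
It also fails if it takes over 45 s, if anything falls off the work surface, if the arm or the gripper's body presses on something with over 40 N, if the wrist force passes 120 N, or if a joint passes its speed limit or range.

ROBOT

A 6-joint arm with a two-finger parallel gripper is mounted at the origin on the work surface. World frame = base frame: x ahead of the robot, y to its left, z up, the work surface at z = 0. Lengths are in mm, angles in rad, forces in N, time in s.
With the tool pointing down it reaches from about 375 to 825 mm from the base axis. Payload 5.5 kg.
Tool frame: the origin (TCP) lies at the very end of the fingers, on their centre line; the grasp point (between the pads) lies 19 mm behind it (manip.grasp_offset is the distance from the TCP to the grasp point, in mm); z points along the fingers, y is the line along which they close (so a half turn about z gives the same grasp; the last joint's range is limited). The gripper opens to 85 mm and grips with 20 to 120 N. Pads are 22 mm wide; open, the fingers measure 114 mm over their backs; the gripper's body (76 mm by 85 mm) begins 54 mm behind the grasp point. The pads swing forward as they close: fully open they stand 13 mm farther back than shut.
Start: joints at [-1.198, 0.314, -0.047, 1.21, 0, 1.571], TCP at [218.531, -558.783, 231.299] pointing down, gripper open.
Joint ranges: [-2.67, 2.67], [-0.69, 1.73], [-1.03, 1.25], [-2.08, 2.16], [-1.42, 1.45], [-3.14, 3.14]. Speed limits (rad/s): [2.39, 2.39, 3.01, 3.14, 3.14, 3.14].

INTERFACE

Orientations are given as a 3x3 rotation matrix whose columns are the frame's x, y, z axes.
In Python, from cell import manip gives the robot as it stands. The module is installed in compiled form; this text tells all that it offers.
- The arm moves only by the tool apply_moves, never from a script. Its argument "steps" is a list that holds one entry, the list of rows, each a list of 6 numbers: the shift along the tool's x, y, z in mm, then the turn, a rotation vector about the tool's x, y, z in degrees. A call has 1 to 20 rows; each row is the pose to reach, as a shift and turn from the pose commanded when the call began, along the tool's axes at that moment; what a row does not reach only later rows make up. A row lasts 1/8 s, in which the tool goes at most 62.5 mm and 10.7 degrees, less where a joint would pass 70% of its speed; a pose out of reach is approached as far as the arm can. A call with a gripper value outside its range is refused whole. "hand" is the closure, from -1 (fully open) to 1 (shut), set as the call begins (left out, the last holds). The fingers move at their own pace and stop on an object; the grip force is fixed at half the most. Time passes only in rows, so rows that repeat a pose let the fingers close. It gives the time, the measured TCP pose, the force, the opening and the grip force at its end, in the units of the state.
- manip.sense(): the state, without advancing time (a new reading comes with each control period).
- manip.snapshot(name): name is "scene" or "top"; returns (picture, depth): 400x640x3 uint8, red, green, blue; 400x640 float32, mm along the optical axis (not along the pixel's ray), 0 where there is no reading.
- manip.camera_info(name): a dict with "fx", "fy", "cx", "cy" (pixels), "position" and "rotation" of the camera in the world. Camera axes: x right, y up, looking along -z (the intrinsics and any distortion apply to the point x, -y, -z); pixel columns grow to the right and rows downward; lengths in mm; the calibration is good to about 2 mm. A picture is of the moment at which its call begins. camera_info takes no time and is no camera call.
- manip.sign_off(): hands the job in; it is judged then, once.
Trained networks look in the newest picture that a camera, given by its name, has taken for a name from the list of things; names that differ only in an ending like _2 or _b are one class to them, and where a whole thing is asked for, a point or a joint stands for the part that bears it (a point fixed in the world has none). Each returns a list of dicts, best first, with "confidence" (0 to 1); they miss things now and then, are a little off and sometimes report something else, mostly with a low value. They report only what shows in the picture. A call takes as long as a camera call.
- manip.masks_of(camera, name): "mask" (400x640 bool, what is visible of it).
- manip.tip_of(camera, name): "at" ([x, y, z] in mm, in world coordinates, good to about 4 mm: a listed point, or the origin of a listed thing).
The state is a dict: "time": time; "joints": joint angles; "qvel": joint speeds; "joint_torque": joint torques, N m; "eef_pos": TCP position; "ee_rot": TCP orientation; "force": force on the tool from outside, world axes, zero at the start; "moment": the same for the moment, N m; "width": opening from 0.0 (shut) to 1.0 (fully open); "grip_force": force on a finger pad.
Only numpy, scipy, OpenCV 4.12 (cv2) and the standard library are available. Lean on these libraries where they do the work, as an engineer would, in place of code of your own. Each camera call takes 0.05 s, during which the arm holds its last target. There are 200 camera calls.

## Working session

There is one attempt and no reset: what is moved stays moved. The work goes in short steps, Python scripts to look and compute and a tool call to move; the robot and the scene stay as the last step left them, time stands still between calls to the robot, and variables do not carry over. Pictures are saved under pics/ and viewed, at most 10 in all, crops included, and the job is handed in when it is done.

Besides the shell and the picture viewer there is one more tool, called after "Call:" by a JSON object that holds its "op" and its "data". apply_moves: Moves the arm, as the interface text tells. Its arguments: {"type":"object","properties":{"steps":{"type":"array","items":{"type":"array","items":{"type":"array","items":{"type":"number"}}}},"hand":{"type":"number"}},"required":["steps"]}

```bash
mkdir -p pics
cat > h.py <<'E'
import numpy as np, cv2
from cell import manip
def pts(cam, depth, mask):
    c=manip.camera_info(cam); v,u=np.nonzero(mask&(depth>0)); d=depth[v,u]
    p=np.stack([(u-c['cx'])/c['fx']*d, -(v-c['cy'])/c['fy']*d, -d],1)
    return p@np.array(c['rotation']).T+np.array(c['position'])
E
python3 - <<'E'
from h import *
for cam in ['top','scene']:
    im,d=manip.snapshot(cam); cv2.imwrite(f'pics/{cam}0.png',im[:,:,::-1]); np.save(f'{cam}_d.npy',d)
    i=manip.camera_info(cam); print(cam,i)
    for n in ['stop_center','groove','runway','jar']:
        print(n,[(np.round(r['at'],1),round(r['confidence'],2)) for r in manip.tip_of(cam,n)][:3])
    for r in manip.masks_of(cam,'stop_center')[:3]:
        p=pts(cam,d,r['mask']); print('mask',r['confidence'],len(p),p.min(0).round(),p.max(0).round(),np.median(p,0).round())
        t=p[p[:,2]>62]
        if len(t)>8: print('  top',len(t),cv2.minAreaRect(t[:,:2].astype(np.float32)))
        f=p[(p[:,2]>14)&(p[:,2]<30)]
        if len(f)>8: print('  foot',len(f),cv2.minAreaRect(f[:,:2].astype(np.float32)))
s=manip.sense(); print(s['time'],s['ee_rot'],s['eef_pos'])
E
```

```text
top {'fx': 371.5115014675209, 'fy': 371.5115014675209, 'cx': 314.6745843327297, 'cy': 197.7450399639541, 'position': array([402.64843652,  22.92760231, 690.58878014]), 'rotation': array([[ 0.12541118,  0.9647776 , -0.23124925],
       [-0.99210393,  0.12227407, -0.02790772],
       [ 0.00135104,  0.23292323,  0.97249419]])}
stop_center [(array([476.7, 164.8,  31.6]), 0.67)]
groove [(array([ 582.3, -170.4,   14.7]), 0.85)]
runway [(array([545.5, -73.5,  20.8]), 0.98)]
jar [(array([ 611.4, -245.5,   22.2]), 0.92)]
mask 0.76 920 [448. 131.  -1.] [501. 190.  73.] [471. 153.  23.]
  top 240 ((472.74981689453125, 160.46510314941406), (15.94332504272461, 39.66830062866211), 88.93877410888672)
  foot 579 ((473.09429931640625, 160.49560546875), (60.241493225097656, 50.05057144165039), 89.003173828125)
scene {'fx': 406.48519517569997, 'fy': 406.48519517569997, 'cx': 317.591874797363, 'cy': 200.95586445075594, 'position': array([1206.05620792, -238.19910777,  635.1104159 ]), 'rotation': array([[ 0.39212113, -0.5756111 ,  0.7175743 ],
       [ 0.91979291,  0.25796197, -0.29569685],
       [-0.01490049,  0.77596874,  0.63059535]])}
stop_center [(array([472.6, 160.2,  33.4]), 0.89)]
groove [(array([ 580.8, -171.1,   18. ]), 0.68)]
runway [(array([537. , -67.1,  20.6]), 0.86)]
jar [(array([ 611.9, -250.5,   18.7]), 0.97)]
mask 0.56 533 [385. 130.   0.] [502. 218.  73.] [487. 153.  24.]
  top 90 ((474.57098388671875, 159.30686950683594), (15.825060844421387, 41.64696502685547), 89.04475402832031)
  foot 268 ((474.87493896484375, 159.7858428955078), (61.58195495605469, 52.659149169921875), 87.05978393554688)
0.6 [[ 9.31317654e-01  3.64207944e-01 -3.45199445e-05]
 [ 3.64207945e-01 -9.31317654e-01  2.38180600e-05]
 [-2.34743070e-05 -3.47546177e-05 -9.99999999e-01]] [ 218.52321946 -558.75815272  231.30594796]
```

View pics/top0.png

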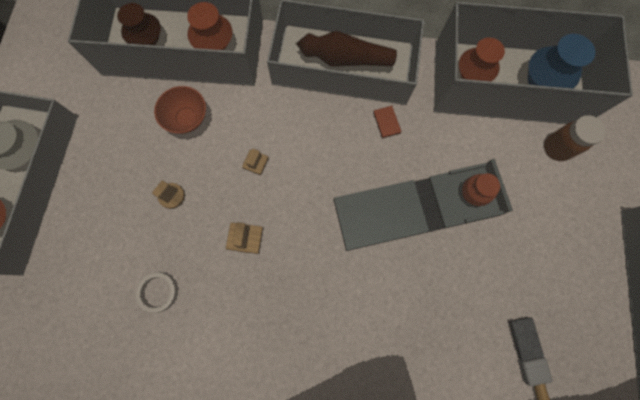

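View pics/scene0.png

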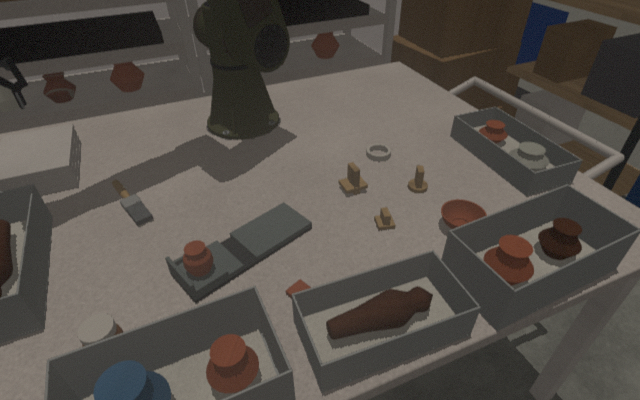

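The top picture shows the keeled stop at about (244,237). The board runs from (342,220) to (505,190), with its groove at about (428,203) and the jar at (482,189). The networks agree with this, so next I'll fit the board's geometry from the depth.

Run:
```python
from h import *
d=np.load('top_d.npy'); 
m=np.zeros(d.shape,bool); m[150:260,325:520]=1
p=pts('top',d,m)
im=cv2.imread('pics/top0.png')
f=p[(p[:,2]>13)&(p[:,2]<27)]; print(len(f),np.median(f[:,2]))
g=f
for k in range(3):
    c=np.array([560,-120]) if k==0 else c
    if k==0:
        ax=np.array([40,-100.])/np.hypot(40,100)
    n=np.array([-ax[1],ax[0]])
    s=(g[:,:2]-c)@ax; t=(g[:,:2]-c)@n
    # edges per bin along bare deck
    b=np.arange(-100,25,8.); E=[]
    for x in b:
        q=t[(s>=x)&(s<x+8)]
        if len(q)>10: E.append((x+4,q.min(),q.max()))
    E=np.array(E); sl=np.polyfit(E[:,0],(E[:,1]+E[:,2])/2,1)
    print('ang',np.degrees(np.arctan2(*ax[::-1])),'slope',sl,'width',np.median(E[:,2]-E[:,1]))
    c=c+n*sl[1]; a=np.arctan2(ax[1],ax[0])+np.arctan(sl[0]); ax=np.array([np.cos(a),np.sin(a)])
n=np.array([-ax[1],ax[0]])
s=(p[:,:2]-c)@ax; t=(p[:,:2]-c)@n
for x in range(-130,140,4):
    q=(s>=x)&(s<x+4)&(abs(t)<20)
    if q.sum()>5: print(x+2,round(float(np.median(p[q,2])),1),end=' | ')
print(c,ax)
```

```text
6626 20.26675799478585
ang -68.19859051364818 slope [-0.03114887  1.51145142] width 100.01698262633865
ang -69.98271219189263 slope [0.00133488 0.0509093 ] width 99.88150691900272
ang -69.90622907359 slope [-5.98131133e-06 -7.28033582e-04] width 99.88254141474427
-128 0.0 | -124 0.4 | -120 0.1 | -116 19.3 | -112 20.1 | -108 20.1 | -104 20.1 | -100 20.4 | -96 20.5 | -92 20.0 | -88 20.4 | -84 20.2 | -80 19.9 | -76 20.2 | -72 20.3 | -68 20.0 | -64 20.2 | -60 20.3 | -56 20.3 | -52 20.3 | -48 20.2 | -44 20.3 | -40 20.2 | -36 20.1 | -32 20.1 | -28 20.4 | -24 20.7 | -20 20.1 | -16 20.2 | -12 20.3 | -8 20.1 | -4 20.3 | 0 20.5 | 4 20.4 | 8 20.1 | 12 20.3 | 16 20.4 | 20 20.0 | 24 20.2 | 28 20.1 | 32 20.0 | 36 19.8 | 40 8.5 | 44 8.0 | 48 8.4 | 52 8.7 | 56 8.4 | 60 8.6 | 64 8.3 | 68 13.3 | 72 20.5 | 76 20.5 | 80 20.2 | 84 20.2 | 88 20.6 | 92 20.5 | 96 20.1 | 100 20.3 | 104 20.6 | 108 21.6 | 112 50.3 | 116 58.7 | 120 69.3 | 124 73.4 | 128 81.7 | 132 82.3 | 136 82.3 | 140 82.2 | [ 561.45049753 -119.42148472] [ 0.34355198 -0.93913366]
```

Call:
{"op": "apply_moves", "data": {"steps": [[[31,-36,6,0,0,-10],[62,-72,11,0,0,-20],[94,-108,17,0,0,-30],[125,-144,22,0,0,-40],[156,-180,28,0,0,-50],[187,-216,34,0,0,-60],[218,-252,40,0,0,-70],[249,-289,45,0,0,-80],[281,-325,51,0,0,-90],[312,-361,56,0,0,-100],[343,-397,62,0,0,-110],[374,-433,68,0,0,-120],[405,-469,74,0,0,-130],[436,-505,80,0,0,-140],[468,-541,85,0,0,-150],[499,-577,90,0,0,-157.6],[499,-577,90,0,0,-157.6],[499,-577,90,0,0,-157.6]]], "hand": -1}}

```text
time: 2.85
eef_pos: [472.6, 159.9, 141.2]
ee_rot: [[-1.0, 0.019, -0.001], [0.019, 1.0, -0.001], [0.001, -0.001, -1.0]]
force: [0.7, 0.4, 1.7]
width: 1.005
grip_force: 0.0
```

```bash
cat > st.py <<'E'
from h import *
s=manip.sense(); R=np.array(s['ee_rot']); print(s['time'],s['joints'],s['eef_pos'],s['width'],s['grip_force'],s['force']); print('tooly ang',np.degrees(np.arctan2(R[1,1],R[0,1])),'z',R[:,2])
def go(x,y): print('to',x,y,'tool dx,dy',(R.T@(np.array([x,y,s['eef_pos'][2]])-s['eef_pos'])).round(1))
E
python3 - <<'E'
from st import *
go(473.5,160)
E
```

```text
2.85 [ 3.26617086e-01  1.83371320e-01 -4.29173527e-01  9.59176639e-01
 -4.31533070e-04  3.45272208e-01] [472.60423967 159.94364685 141.15817242] 1.0053502095319369 0.0 [0.6907322  0.37777866 1.72112293]
tooly ang 88.93116656869026 z [-7.37795893e-04 -7.05548201e-04 -9.99999479e-01]
to 473.5 160 tool dx,dy [-0.9  0.1 -0. ]
```

Call:
{"op": "apply_moves", "data": {"steps": [[[-1,0,40,0,0,0],[-1,0,75,0,0,0],[-1,0,100,0,0,0],[-1,0,111,0,0,0],[-1,0,111,0,0,0]]]}}

```text
time: 3.48
eef_pos: [473.7, 159.4, 30.3]
ee_rot: [[-1.0, 0.02, -0.001], [0.02, 1.0, -0.0], [0.001, -0.0, -1.0]]
force: [-0.3, -0.0, 0.4]
width: 0.999
grip_force: 0.0
```

Call:
{"op": "apply_moves", "data": {"steps": [[[0,0,0,0,0,0],[0,0,0,0,0,0],[0,0,0,0,0,0],[0,0,0,0,0,0],[0,0,0,0,0,0],[0,0,0,0,0,0],[0,0,0,0,0,0],[0,0,0,0,0,0]]], "hand": 1}}

```text
time: 4.47
eef_pos: [474.5, 160.5, 30.8]
ee_rot: [[-1.0, 0.018, 0.001], [0.018, 1.0, 0.0], [-0.001, 0.0, -1.0]]
force: [-0.3, -0.1, 5.9]
width: 0.179
grip_force: 59.1
```

Call:
{"op": "apply_moves", "data": {"steps": [[[0,0,-25,0,0,0],[0,0,-55,0,0,0],[-6,-20,-70,0,0,-3],[-15,-50,-70,0,0,-7],[-27,-85,-70,0,0,-11],[-39,-120,-70,0,0,-15],[-51,-155,-70,0,0,-19],[-61,-190,-70,0,0,-21.2],[-69,-215,-70,0,0,-21.2],[-74,-230,-70,0,0,-21.2],[-74,-230,-70,0,0,-21.2],[-74,-230,-70,0,0,-21.2],[-74,-230,-70,0,0,-21.2]]]}}

```text
time: 6.1
eef_pos: [543.6, -70.0, 100.2]
ee_rot: [[-0.938, -0.346, -0.0], [-0.346, 0.938, 0.0], [0.0, 0.0, -1.0]]
force: [-0.2, -0.5, -2.3]
width: 0.178
grip_force: 58.8
```

Run:
```python
from st import *
go(543.7,-70.9)
im,d=manip.snapshot('scene'); cv2.imwrite('pics/s1.png',cv2.resize(im[100:320,150:450,::-1],None,fx=2.5,fy=2.5))
for c in ['scene']:
    print([(r['at'],r['confidence']) for r in manip.tip_of(c,'stop_center')])
```

```text
6.1 [-1.28278899e-01  3.05880750e-01 -3.70634795e-01  8.94720293e-01
  2.60128671e-04 -4.81415560e-01] [543.56685699 -70.02637258 100.24143863] 0.17808786036618612 58.76949369907379 [-0.21546073 -0.50665295 -2.3013128 ]
tooly ang 110.23323366172977 z [-4.02622231e-04  3.14216822e-04 -9.99999870e-01]
to 543.7 -70.9 tool dx,dy [ 0.2 -0.9 -0. ]
[([540.4, -68.5, 104.7], 0.6)]
```

View pics/s1.png

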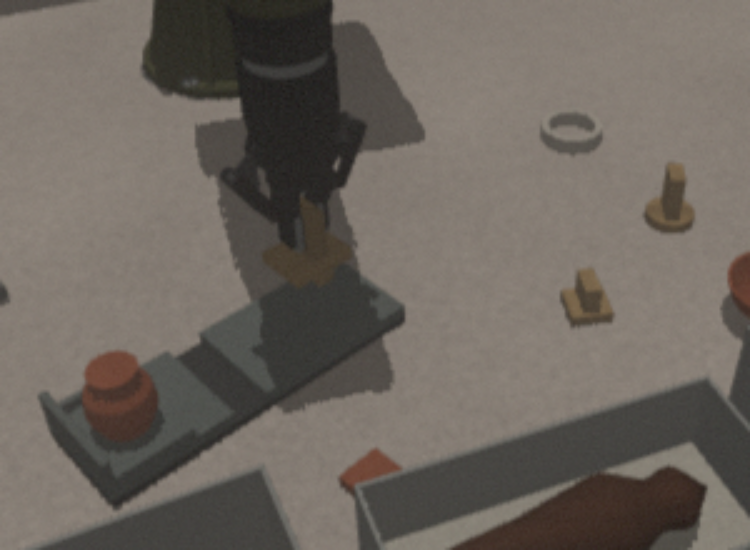

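The stop hangs upright and square over the bare deck, at about crop pixel (310,250). The jar, at (120,395), has not moved. Now lowering.

Call:
{"op": "apply_moves", "data": {"steps": [[[0,-1,15,0,0,0],[0,-1,30,0,0,0],[0,-1,40,0,0,0],[0,-1,45,0,0,0],[0,-1,47,0,0,0],[0,-1,48,0,0,0],[0,-1,49,0,0,0],[0,-1,49,0,0,0],[0,-1,49,0,0,0]]]}}

```text
time: 7.32
eef_pos: [544.4, -72.0, 51.5]
ee_rot: [[-0.939, -0.345, 0.0], [-0.345, 0.939, -0.0], [-0.0, -0.0, -1.0]]
force: [-0.2, 0.4, -2.3]
width: 0.181
grip_force: 58.9
```

Call:
{"op": "apply_moves", "data": {"steps": [[[0,0,0.5,0,0,0],[0,0,1,0,0,0],[0,0,1,0,0,0]]]}}

```text
time: 7.7
eef_pos: [544.4, -72.0, 50.8]
ee_rot: [[-0.939, -0.345, 0.0], [-0.345, 0.939, -0.0], [-0.0, -0.0, -1.0]]
force: [-2.8, 0.4, 4.6]
width: 0.178
grip_force: 59.8
```

Call:
{"op": "apply_moves", "data": {"steps": [[[0,-5,0,0,0,0],[0,-13,0,0,0,0],[0,-22,0,0,0,0],[0,-31,0,0,0,0],[0,-40,0,0,0,0],[0,-48,0,0,0,0],[0,-54,0,0,0,0],[0,-58,0,0,0,0],[0,-62,0,0,0,0],[0,-66,0,0,0,0],[0,-70,0,0,0,0],[0,-74,0,0,0,0],[0,-78,0,0,0,0],[0,-82,0,0,0,0],[0,-82,0,0,0,0]]]}}

```text
time: 9.57
eef_pos: [573.2, -149.1, 50.8]
ee_rot: [[-0.939, -0.345, 0.001], [-0.345, 0.939, 0.001], [-0.001, 0.0, -1.0]]
force: [-1.4, 2.6, 5.8]
width: 0.178
grip_force: 59.9
```

Run:
```python
from st import *
go(579.8,-169.5)
im,d=manip.snapshot('scene'); cv2.imwrite('pics/s2.png',cv2.resize(im[180:320,130:330,::-1],None,fx=4,fy=4))
print([(r['at'],r['confidence']) for r in manip.tip_of('scene','stop_center')])
```

```text
9.575 [-2.54865967e-01  4.28213250e-01 -3.17683794e-01  8.23903575e-01
  8.00282515e-04 -6.06590978e-01] [ 573.20826396 -149.06523339   50.7614335 ] 0.17835807142699225 59.922993779182434 [-1.38607594  2.64477897  5.78854637]
tooly ang 110.1523847798867 z [ 1.16530577e-03  5.23397810e-04 -9.99999184e-01]
to 579.8 -169.5 tool dx,dy [  0.9 -21.5  -0. ]
[([571.4, -147.0, 56.1], 0.89)]
```

View pics/s2.png

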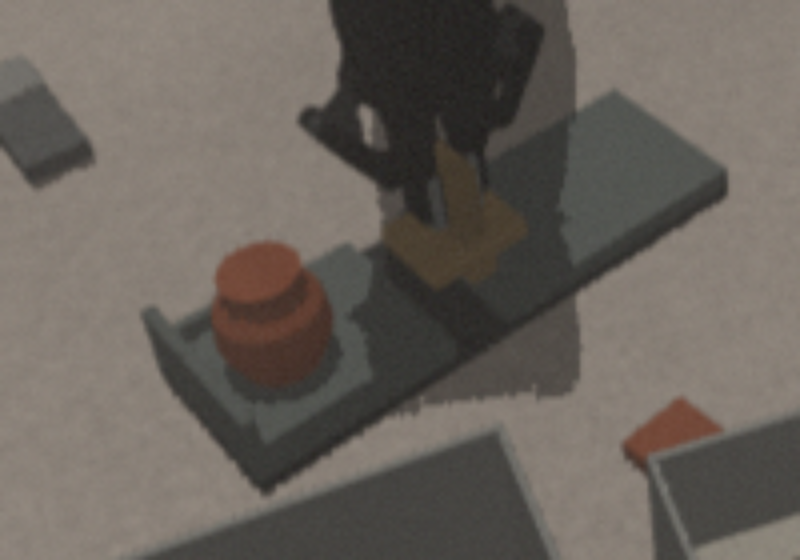

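The stop is on the deck with its keel just short of the groove, at about crop pixel (455,265). The jar at (270,315) is still in place. I'll go on to the middle of the groove, then lower.

Call:
{"op": "apply_moves", "data": {"steps": [[[0,-4,0,0,0,0],[0,-8,0,0,0,0],[0,-12,0,0,0,0],[0,-16,0,0,0,0],[0,-20,0,0,0,0],[0,-21.5,0,0,0,0],[0,-21.5,0,0,0,0],[0,-21.5,3,0,0,0],[0,-21.5,6,0,0,0],[0,-21.5,8,0,0,0],[0,-21.5,9,0,0,0],[0,-21.5,9,0,0,0]]]}}

```text
time: 11.18
eef_pos: [579.9, -169.0, 41.2]
ee_rot: [[-0.939, -0.345, -0.0], [-0.345, 0.939, 0.0], [0.0, 0.0, -1.0]]
force: [0.5, -0.7, -3.1]
width: 0.182
grip_force: 58.8
```

Call:
{"op": "apply_moves", "data": {"steps": [[[0,0,0.5,0,0,0],[0,0,1,0,0,0],[0,0,1,0,0,0]]]}}

```text
time: 11.55
eef_pos: [580.1, -169.1, 40.8]
ee_rot: [[-0.939, -0.345, 0.0], [-0.345, 0.939, -0.0], [-0.0, -0.0, -1.0]]
force: [-2.4, 0.3, 3.8]
width: 0.178
grip_force: 59.6
```

Call:
{"op": "apply_moves", "data": {"steps": [[[0,0,0,0,0,0],[0,0,0,0,0,0],[0,0,0,0,0,0],[0,0,0,0,0,0],[0,0,0,0,0,0]]], "hand": 0.2}}

```text
time: 12.18
eef_pos: [579.9, -169.1, 40.3]
ee_rot: [[-0.939, -0.345, -0.0], [-0.345, 0.939, 0.0], [0.0, 0.0, -1.0]]
force: [0.3, 0.1, -0.9]
width: 0.401
grip_force: 0.0
```

Call:
{"op": "apply_moves", "data": {"steps": [[[0,0,-10,0,0,0],[0,0,-25,0,0,0],[0,0,-45,0,0,0],[0,0,-75,0,0,0],[0,0,-110,0,0,0],[0,40,-140,0,0,0],[0,90,-150,0,0,0],[0,140,-150,0,0,0],[0,190,-150,0,0,0],[0,190,-150,0,0,0],[0,190,-150,0,0,0]]]}}

```text
time: 13.55
eef_pos: [515.1, 9.1, 191.3]
ee_rot: [[-0.939, -0.345, 0.002], [-0.345, 0.939, -0.001], [-0.001, -0.001, -1.0]]
force: [0.4, -1.1, -0.8]
width: 0.399
grip_force: 0.0
```

Run:
```python
from h import *
im,d=manip.snapshot('scene'); cv2.imwrite('pics/s3.png',cv2.resize(im[180:320,130:330,::-1],None,fx=4,fy=4))
for n in ['stop_center','jar']: print(n,[(r['at'],r['confidence']) for r in manip.tip_of('scene',n)])
p=pts('scene',d,manip.masks_of('scene','stop_center')[0]['mask'])
t=p[p[:,2]>74]; print('top z',np.percentile(t[:,2],[50,95]),cv2.minAreaRect(t[:,:2].astype(np.float32)))
f=p[(p[:,2]>25)&(p[:,2]<36)]; print('plate z',np.median(f[:,2]),cv2.minAreaRect(f[:,:2].astype(np.float32)))
```

```text
stop_center [([574.9, -168.3, 47.2], 0.81)]
jar [([608.7, -247.4, 19.7], 0.61)]
top z [80.79363167 82.31782778] ((579.6115112304688, -169.03317260742188), (41.060142517089844, 16.38943099975586), 19.745437622070312)
plate z 32.860943816734675 ((580.8426513671875, -168.61175537109375), (51.863380432128906, 61.398807525634766), 18.970979690551758)
```

View pics/s3.png

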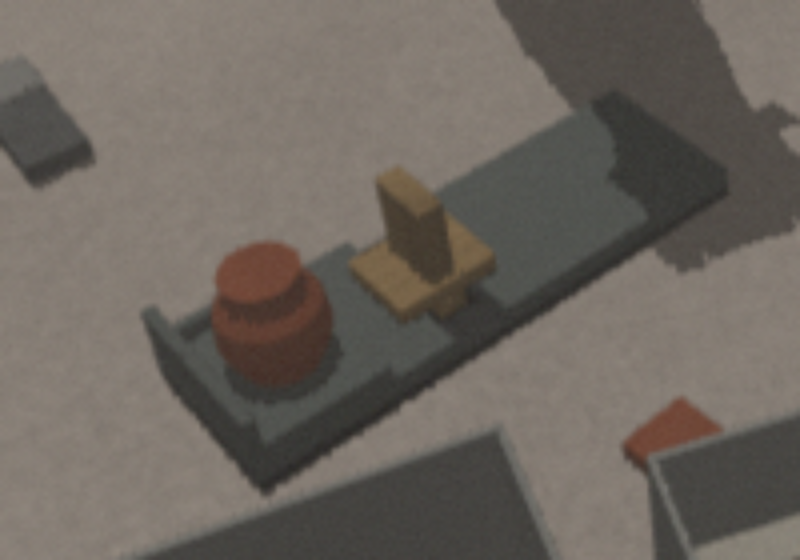

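The stop sits with its keel in the groove, at about crop pixel (420,265). Its foot plate is flat on the deck and centred, and the jar at (270,315) has not moved. The depth agrees: fin top about 81 mm (80 expected), plate about 33 mm (32 expected), centre within 1 mm.

```bash
python3 -c "
from cell import manip
print(manip.sign_off())"
```

```text
the job is handed in; nothing more can be done
None
```

The stop is seated with its keel in the groove, square and centred across the board with the foot plate flat; the jar was not disturbed, the arm is clear, and the job was handed in at about 14 s (no verdict came back).

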